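# Assemble the plaster model portico on its baseboard

## Robot

A 7-joint arm with a two-finger parallel gripper is mounted at the origin on the work surface. World frame = base frame: x ahead of the robot, y to its left, z up, the work surface at z = 0. Lengths are in m, angles in rad, forces in N, time in s.
With the tool pointing down it reaches from about 0.4 to 0.85 m from the base axis. Payload 10.4 kg.
Tool frame: the origin (TCP) lies midway between the tips of the shut fingers; the grasp point (between the pads) lies 19 mm behind it; z points along the fingers, y is the line along which they close (so a half turn about z gives the same grasp; the last joint's range is limited). The gripper opens to 87 mm and grips with 3 to 60 N. Pads are 19 mm wide; open, the fingers measure 117 mm over their backs; the gripper's body (75 mm by 190 mm) begins 51 mm behind the grasp point.
Start: joints at [-1.206, 0.332, -0.065, 1.46, 0.022, 1.35, -0.088], TCP at [0.236, 0.579, 0.223] pointing down, gripper open.
Joint ranges: [-2.6, 2.6], [-0.5, 2.12], [-1.47, 1.34], [0.16, 2.42], [-1.27, 4.41], [0.06, 2.06], [-2.6, 2.6]. Speed limits (rad/s): [2.22, 2.22, 2.79, 2.79, 3.14, 3.14, 3.14].

## Interface

Orientations are given as a unit quaternion [x, y, z, w].
In Python, from bench import sensors, eyes, order gives the robot as it stands.
- The arm moves only by the tool arm_command, never from a script. Its argument "steps" is a list of rows, each an object with "rot": the turn, a rotation vector about the world's x, y, z in degrees, a list of three; "slide": the shift along the world's x, y, z in m, a list of three; "grip": the opening, from 0 (shut) to 1 (fully open). A call has exactly 8 rows; each row shifts and turns the commanded pose from where the row before left it; what a row does not reach is not made up. A row lasts 1/8 s, in which the tool goes at most 62.5 mm and 10.7 degrees, less where a joint would pass 70% of its speed; a pose out of reach is approached as far as the arm can. A call with a gripper value outside its range is refused whole. The fingers move at their own pace and stop on an object; "newtons" is the grip in N (left out, the last holds). Time passes only in rows, so rows that do not move let the fingers close, or fill a call up. It gives the time, the measured TCP pose, the force, the opening and the grip force at its end, in the units of the state.
- sensors.read_state(): the state, without advancing time (a new reading comes with each control period).
- eyes.camera(name): name is "scene" or "top"; returns a dict with "pixels" (480x640x3 uint8, red, green, blue), "intrinsics" (3x3 intrinsics, pixels), "k1" (the pictures are not rectified: a ray, as slopes to the right and down, at radius r is drawn at 1 + k1 r^2 times it, then the intrinsics apply), "pose" (4x4, takes a point from camera to world coordinates). Camera axes: x right, y down, z forward; pixel columns grow to the right and rows downward; lengths in m; the calibration is good to about 2 mm. A picture is of the moment at which its call begins. There is no depth.
- order.close_job(): hands the job in; it is judged then, once.
Trained networks look in a picture, given as the dict that the camera call returned (one of the last four; its "shot" number tells which), for a name from the list of things; names that differ only in an ending like _2 or _b are one class to them, and where a whole thing is asked for, a point or a joint stands for the part that bears it (a point fixed in the world has none). Each returns a list of dicts, best first, with "conf" (0 to 1); they miss things now and then, are a little off and sometimes report something else, mostly with a low value. They report only what shows in the picture. A call takes as long as a camera call. They do not tell look-alikes from the thing itself.
- eyes.look_for(name, picture): "bbox" ([left, top, right, bottom] in pixels, round what is visible of it).
The state is a dict: "time": time; "joint_positions": joint angles; "joint_vel": joint speeds; "joint_torque": joint torques, N m; "ee_pos": TCP position; "eef_rot": TCP orientation; "ft_force": force on the tool from outside, world axes, zero at the start; "torque": the same for the moment, N m; "width": finger opening in m; "grip_force": force on a finger pad.
Only numpy, scipy, OpenCV 4.12 (cv2) and the standard library are available. Lean on these libraries where they do the work, as an engineer would, in place of code of your own. Each camera call takes 0.05 s, during which the arm holds its last target. There are 200 camera calls.

## Task

Assemble the little white plaster portico on its plywood baseboard: stand the round column centred on the round plinth, the square pillar centred on the square plinth with its sides parallel to the plinth's sides, and the fountain basin upright on the board midway between the two plinths. Only when those three are standing, lay the gabled beam, gable up, centred across the tops of the column and the pillar, its length along the line of the plinths. Leave everything let go and at rest, and leave the tin, the jar and the cup standing where they are.

Things in the scene. Friction and masses are not known exactly. Their poses are not given: they have to be found in the camera images.
- board: Fixed plywood baseboard, 110 x 250 x 12 mm (x, y, z), lying on the table; carries the two plinths. Frame origin at the centre of its underside, z up. y runs along its long side and along the line of the plinths; the plinths' centres lie at y = +75 mm and -75 mm, x = 0 (which is at which end varies), so the point midway between them is the board's centre, on its top face at z = 12 mm.
- round_plinth: Round white plaster disc, 56 mm across, 8 mm thick, fixed on the board; its top is 20 mm above the table. Frame origin at the centre of its underside, z up.
- square_plinth: Square white plaster slab, 52 x 52 x 8 mm, fixed on the board, its sides parallel to the board's; its top is 20 mm above the table. Frame origin at the centre of its underside, z up. x and y along its sides.
- column: Loose round white plaster column, 36 mm across (thin bands at head and foot 37 mm), 70 mm tall, about 90 g, standing on the table. Frame origin at the centre of its underside, z up.
- pillar: Loose square white plaster pillar, 36 x 36 mm (thin bands at head and foot 37 mm), 70 mm tall, about 110 g, standing on the table. Frame origin at the centre of its underside, z up. x and y square to its sides.
- basin: Loose round white plaster fountain basin, open on top: 54 mm across outside, straight wall 6 mm thick and 36 mm high, a small spout with a ball in the middle reaching 39 mm; about 80 g. Frame origin at the centre of its underside, z up.
- beam: Loose white plaster beam with a low gable on top, about 180 g: 190 mm long (y), 34 mm wide (x) with flat upright faces, 18 mm high at the beam itself, rising to a ridge 44 mm high at mid-length (at least 36 mm high over the middle 70 mm). Lies on its flat underside, gable up. Frame origin at the centre of its underside, z up. y runs along its length.
- tin: Bystander: small steel tin with a paper label, 60 mm across, 70 mm tall. Frame origin at the centre of its underside, z up.
- jar: Bystander: small amber glass jar with a black cap, 48 mm across, 66 mm tall. Frame origin at the centre of its underside, z up.
- cup: Bystander: blue plastic cup, open, 60 mm across the rim, 62 mm tall. Frame origin at the centre of its underside, z up.
Mind the look-alikes: they are no part of the job. What is shaped like the basin but yellow is not meant.

How it is judged:
By the outcome, as a careful person would: the job done as asked, in the order asked, and still so for the second after the job is handed in, with the robot touching nothing.
It also fails if it takes over 112 s, if anything falls off the work surface, if the arm or the gripper's body presses on something with over 40 N, if the wrist force passes 120 N, or if a joint passes its speed limit or range.

## Working session

There is one attempt and no reset: what is moved stays moved. The work goes in short steps, Python scripts to look and compute and a tool call to move; the robot and the scene stay as the last step left them, time stands still between calls to the robot, and variables do not carry over. Pictures are saved under pics/ and viewed, at most 14 in all, crops included, and the job is handed in when it is done.

Besides the shell and the picture viewer there is one more tool, called as name(argument=value, ...) on one line, values as JSON. arm_command: Moves the arm, as the interface text tells. Its arguments: {"type":"object","properties":{"steps":{"type":"array","items":{"type":"object","properties":{"rot":{"type":"array","items":{"type":"number"}},"slide":{"type":"array","items":{"type":"number"}},"grip":{"type":"number"}}}},"newtons":{"type":"number"}},"required":["steps"]}

```bash
mkdir -p pics; ls; cat > h.py <<'E'
import cv2, numpy as np
from bench import sensors, eyes, order
def shot(name, fn=None):
    p=eyes.camera(name)
    if fn: cv2.imwrite('pics/'+fn, p['pixels'][:,:,::-1])
    return p
E
python3 - <<'E'
from h import *
for n in ('scene','top'):
    p=shot(n,n+'1.png'); print(n,p['intrinsics'].tolist() if hasattr(p['intrinsics'],'tolist') else p['intrinsics'],p['k1'],np.round(p['pose'],4).tolist())
    for k in 'board round_plinth square_plinth column pillar basin beam tin jar cup'.split():
        print(k,[(np.round(d['bbox']).astype(int).tolist(),round(d['conf'],2)) for d in eyes.look_for(k,p)][:4])
s=sensors.read_state(); print(s['time'],s['ee_pos'],s['eef_rot'],s['width'])
E
```

```text
pics
scene [[471.71567573267157, 0.0, 320.94134785389303], [0.0, 471.71567573267157, 241.05852348567493], [0.0, 0.0, 1.0]] -0.0003315189684033109 [[0.3786, 0.7268, -0.573, 1.1104], [0.9255, -0.2984, 0.233, -0.2822], [-0.0016, -0.6186, -0.7857, 0.8368], [0.0, 0.0, 0.0, 1.0]]
board [([287, 252, 420, 334], 0.57), ([457, 151, 483, 183], 0.28)]
round_plinth [([376, 263, 398, 286], 0.64)]
square_plinth [([302, 283, 335, 316], 0.66)]
column [([205, 269, 226, 298], 0.81)]
pillar [([132, 255, 164, 286], 0.7), ([442, 183, 472, 223], 0.56), ([286, 250, 416, 334], 0.22)]
basin [([132, 259, 163, 285], 0.97), ([132, 295, 161, 327], 0.84), ([76, 287, 112, 313], 0.57)]
beam [([315, 186, 388, 232], 0.72)]
tin [([410, 156, 436, 188], 0.87), ([183, 227, 214, 259], 0.48)]
jar [([184, 224, 212, 256], 0.94)]
cup [([458, 152, 486, 185], 0.8)]
top [[509.4753259096133, 0.0, 320.27679854281826], [0.0, 509.4753259096133, 232.24106476590006], [0.0, 0.0, 1.0]] -0.1273166619945185 [[0.0096, -0.9889, 0.1485, 0.3167], [-0.9999, -0.0108, -0.0075, -0.0483], [0.009, -0.1484, -0.9889, 1.4147], [0.0, 0.0, 0.0, 1.0]]
board []
round_plinth [([272, 182, 292, 200], 0.88)]
square_plinth [([326, 180, 341, 201], 0.8)]
column [([392, 216, 412, 234], 0.5)]
pillar [([185, 214, 208, 234], 0.56)]
basin [([440, 218, 461, 238], 0.88), ([439, 254, 455, 273], 0.79), ([473, 244, 493, 260], 0.78)]
beam [([240, 251, 307, 271], 0.65)]
tin [([186, 258, 209, 279], 0.84)]
jar [([395, 265, 418, 280], 0.63)]
cup [([143, 250, 173, 270], 0.74)]
1.1 [0.2363143  0.57862714 0.22259299] [ 1.92661432e-01  9.81265290e-01  5.48334192e-05 -1.17955302e-05] 0.08694850755782663
```

View pics/scene1.png

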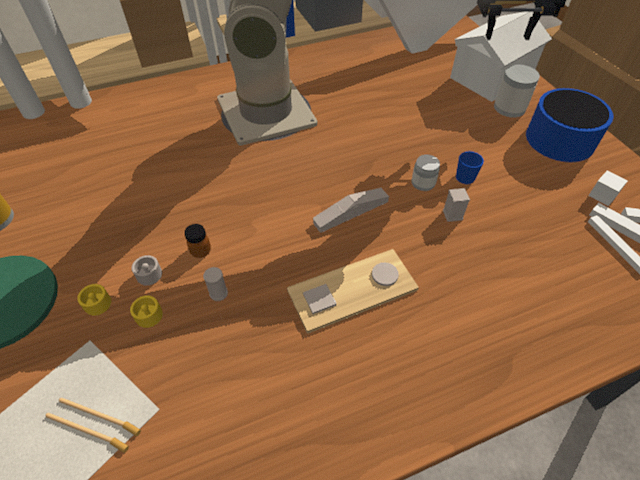

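View pics/top1.png

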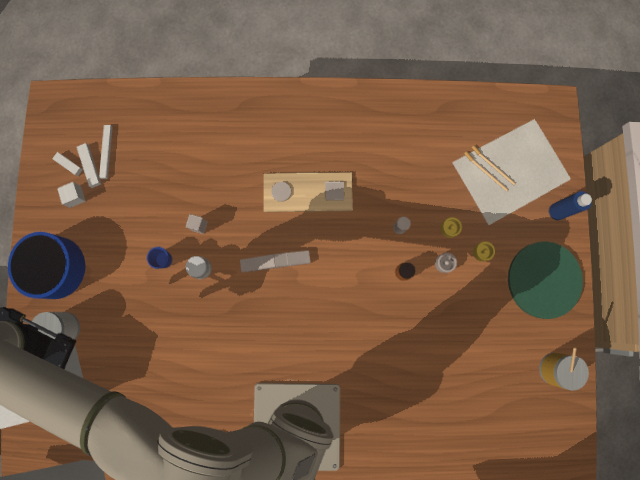

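The scene view shows the white basin at (147,270) with yellow look-alikes at (94,299) and (146,311). In the top view the white one is at (447,262) and the yellow ones at (452,227) and (485,251). Only the white one fits the description, "white plaster". I'll confirm it in an enlarged montage.

```bash
python3 - <<'E'
import cv2,numpy as np
s=cv2.imread('pics/scene1.png');t=cv2.imread('pics/top1.png')
def c(im,x,y,w,h,k): return cv2.resize(im[y:y+h,x:x+w],(w*k,h*k),interpolation=cv2.INTER_CUBIC)
a=np.hstack([c(s,70,220,160,110,3)[:300],c(t,390,205,106,100,3)[:300]])
b=np.hstack([c(s,280,180,200,150,2),c(t,180,165,195,150,2)])
a=a[:, :790]; W=max(a.shape[1],b.shape[1])
f=lambda m:cv2.copyMakeBorder(m,0,0,0,W-m.shape[1],0)
cv2.imwrite('pics/m1.png',np.vstack([f(a),f(b)])); print(W)
E
```

```text
790
```

View pics/m1.png

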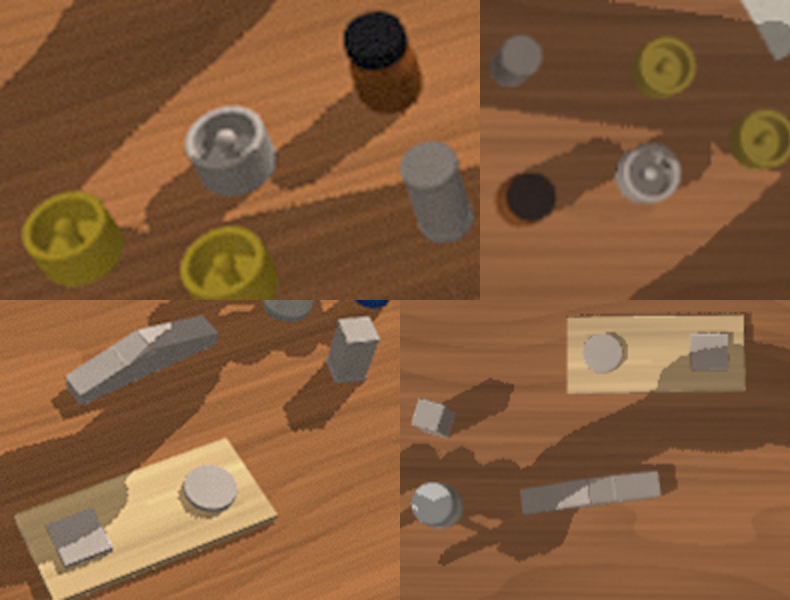

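The white basin, scene (147,270) and top (447,262), is confirmed as the only white one. Next I fit model silhouettes in both views.

```bash
cat >> h.py <<'E'
from scipy.optimize import minimize
def proj(p,P):
    T=np.linalg.inv(np.array(p['pose'])); K=np.array(p['intrinsics'])
    q=np.asarray(P)@T[:3,:3].T+T[:3,3]; u=q[:,:2]/q[:,2:]
    u=u*(1+p['k1']*(u**2).sum(1,keepdims=True))
    return u@K[:2,:2].T+K[:2,2]
def ray(p,uv,z):
    K=np.array(p['intrinsics']);u=(np.array(uv)-K[:2,2])/K[0,0];d=u.copy()
    for _ in range(20): d=u/(1+p['k1']*(d@d))
    M=np.array(p['pose']); v=M[:3,:3]@np.array([d[0],d[1],1]); t=(z-M[2,3])/v[2]
    return (M[:3,3]+t*v)
def cyl(r,z0,z1):
    a=np.linspace(0,2*np.pi,48,endpoint=False); c=np.c_[r*np.cos(a),r*np.sin(a)]
    return [np.vstack([np.c_[c,0*a+z0],np.c_[c,0*a+z1]])]
def box(x,y,z0,z1): return [np.array([[i*x/2,j*y/2,k] for i in(-1,1) for j in(-1,1) for k in(z0,z1)])]
def prism(prof,w): return np.array([[i*w/2,y,z] for y,z in prof for i in(-1,1)])
M={'column':cyl(.0182,0,.07),'pillar':box(.0365,.0365,0,.07),'basin':cyl(.027,0,.036),
 'beam':[prism([(-.095,0),(.095,0),(.095,.018),(0.088,.018),(0,.044),(-.088,.018),(-.095,.018)],.034)],
 'board':box(.11,.25,0,.012),'round_plinth':cyl(.028,.012,.02),'square_plinth':box(.052,.052,.012,.02)}
def mask(p,kind):
    f=cv2.GaussianBlur(p['pixels'],(0,0),.6).astype(float)+1; R,G,B=f[...,0],f[...,1],f[...,2]
    return ((G/R>.74) if kind=='board' else (B/R>.75)).astype(float)
S=8
def render(p,name,x,y,yaw,z,roi):
    c,s=np.cos(yaw),np.sin(yaw); l,t,r,b=roi
    im=np.zeros(((b-t)*S,(r-l)*S),np.uint8)
    for P in M[name]:
        Q=P@np.array([[c,-s,0],[s,c,0],[0,0,1]]).T+[x,y,z]
        h=cv2.convexHull(proj(p,Q).astype(np.float32))[:,0]
        cv2.fillPoly(im,[np.round(((h-[l,t]+.5)*S-.5)*16).astype(np.int32)],255,shift=4)
    return cv2.resize(im,(r-l,b-t),interpolation=cv2.INTER_AREA)/255.
def fit(ps,name,x0,yaw=True,z=0,pad=6):
    """x0=(x,y,yaw). returns pose, residual"""
    d=[]
    for p in ps:
        m=mask(p,name)
        Q=np.vstack(M[name]);c,s=np.cos(x0[2]),np.sin(x0[2])
        uv=proj(p,Q@np.array([[c,-s,0],[s,c,0],[0,0,1]]).T+[x0[0],x0[1],z])
        roi=[*(uv.min(0)-pad).astype(int),*(uv.max(0)+pad+1).astype(int)]
        k=m[roi[1]:roi[3],roi[0]:roi[2]].astype(np.uint8)
        if name=='basin': k=cv2.morphologyEx(k,cv2.MORPH_CLOSE,np.ones((7,7),np.uint8))
        d.append((p,roi,k))
    sc=np.array([.001,.001,.02])[:3 if yaw else 2]
    def cost(v):
        q=np.array(x0,float); q[:len(v)]+=v*sc
        return sum(((render(p,name,*q,z,roi)-k)**2).sum() for p,roi,k in d)
    n=len(sc); best=None
    for st in (4,1.5):
        v0=np.zeros(n) if best is None else best.x
        best=minimize(cost,v0,method='Nelder-Mead',options=dict(initial_simplex=np.vstack([v0,v0+st*np.eye(n)]),xatol=.02,fatol=.01))
    q=np.array(x0,float);q[:n]+=best.x*sc
    return q,best.fun
E
cat > loc.py <<'E'
from h import *
a,b=shot('scene'),shot('top')
g={'column':(402,225,.035,0),'pillar':(196,223,.035,-.4),'basin':(447,262,.02,0),'beam':(275,261,.01,.1),'board':(308,191,.01,0),'round_plinth':(282,191,.018,0),'square_plinth':(334,190,.018,0)}
for n,(u,v,z,yw) in g.items():
    x,y,_=ray(b,(u,v),z)
    for ps in ([a,b],[a],[b]):
        q,f=fit(ps,n,(x,y,yw),n in('pillar','beam','board','square_plinth')); print(n,np.round(q[:2]*1000,1),round(np.degrees(q[2]),1),round(f,1))
for n,(u,v,z) in {'tin':(198,267,.06),'jar':(406,271,.06),'cup':(159,258,.06)}.items(): print(n,np.round(ray(b,(u,v),z),3))
E
python3 loc.py
```

```text
column [ 547.2 -283. ] 0.0 71.3
column [ 546.3 -283.3] 0.0 48.3
column [ 547.2 -282.4] 0.0 21.6
pillar [544. 283.] -19.9 85.9
pillar [544.9 282.4] -24.5 57.1
pillar [544.3 284.5] -18.6 23.7
basin [ 444.7 -408.3] 0.0 100.5
basin [ 444.4 -408.3] 0.0 60.4
basin [ 445.6 -408.4] 0.0 39.6
beam [445.2  65.6] 8.7 116.9
beam [444.9  65.9] 8.6 48.6
beam [445.8  65.4] 8.1 67.4
board [644.5 -22.5] 1.3 92.9
board [644.6 -23.1] 1.3 34.6
board [644.6 -21.2] 1.4 41.8
round_plinth [642.5  52.7] 0.0 53.6
round_plinth [643.2  52. ] 0.0 36.5
round_plinth [642.6  53.1] 0.0 15.1
square_plinth [646.3 -97.9] 1.7 50.5
square_plinth [646.3 -97.9] 1.7 35.8
square_plinth [646.  -97.6] 0.4 13.9
tin [0.423 0.268 0.06 ]
jar [ 0.418 -0.289  0.06 ]
cup [0.445 0.376 0.06 ]
```

arm_command(steps=[{"slide": [0.032,-0.052,0],"rot": [0,0,-2.2],"grip": 1},{"slide": [0.032,-0.052,0],"rot": [0,0,-2.2],"grip": 1},{"slide": [0.032,-0.052,0],"rot": [0,0,-2.2],"grip": 1},{"slide": [0.032,-0.052,0],"rot": [0,0,-2.2],"grip": 1},{"slide": [0.032,-0.052,0],"rot": [0,0,-2.2],"grip": 1},{"slide": [0.032,-0.052,0],"rot": [0,0,-2.2],"grip": 1},{"slide": [0.032,-0.052,0],"rot": [0,0,-2.2],"grip": 1},{"slide": [0.032,-0.052,0],"rot": [0,0,-2.4],"grip": 1}], newtons=15)

```text
time: 2.2
ee_pos: [0.4932, 0.1609, 0.223]
eef_rot: [0.343, 0.939, 0.0, 0.0]
ft_force: [0.9, 1.6, -0.4]
width: 0.0871
grip_force: 0.0
```

arm_command(steps=[{"slide": [-0.004,-0.06,-0.005],"rot": [0,0,0],"grip": 1},{"slide": [-0.004,-0.06,-0.005],"rot": [0,0,0],"grip": 1},{"slide": [-0.004,-0.06,-0.005],"rot": [0,0,0],"grip": 1},{"slide": [-0.004,-0.06,-0.005],"rot": [0,0,0],"grip": 1},{"slide": [-0.004,-0.06,-0.005],"rot": [0,0,0],"grip": 1},{"slide": [-0.004,-0.06,-0.005],"rot": [0,0,0],"grip": 1},{"slide": [-0.004,-0.06,-0.005],"rot": [0,0,0],"grip": 1},{"slide": [-0.004,-0.06,-0.005],"rot": [0,0,0],"grip": 1}])

```text
time: 3.2
ee_pos: [0.4603, -0.319, 0.1828]
eef_rot: [0.342, 0.94, 0.0, 0.001]
ft_force: [0.3, 0.5, -0.5]
width: 0.0866
grip_force: 0.0
```

arm_command(steps=[{"slide": [-0.0052,-0.03,0],"grip": 1},{"slide": [-0.0052,-0.03,0],"grip": 1},{"slide": [-0.0052,-0.029,0],"grip": 1},{"slide": [0,0,-0.04],"grip": 1},{"slide": [0,0,-0.04],"grip": 1},{"slide": [0,0,-0.04],"grip": 1},{"slide": [0,0,-0.035],"grip": 1},{"slide": [0,0,-0.02],"grip": 1}])

```text
schema error: expected keys rot, slide, grip
```

arm_command(steps=[{"slide": [0,0,0],"grip": 1},{"slide": [0,0,0],"grip": 0},{"slide": [0,0,0],"grip": 0},{"slide": [0,0,0],"grip": 0},{"slide": [0,0,0],"grip": 0},{"slide": [0,0,0],"grip": 0},{"slide": [0,0,0],"grip": 0},{"slide": [0,0,0],"grip": 0}])

```text
schema error: expected keys rot, slide, grip
```

arm_command(steps=[{"slide": [-0.0052,-0.03,0],"rot": [0,0,0],"grip": 1},{"slide": [-0.0052,-0.03,0],"rot": [0,0,0],"grip": 1},{"slide": [-0.0052,-0.029,0],"rot": [0,0,0],"grip": 1},{"slide": [0,0,-0.04],"rot": [0,0,0],"grip": 1},{"slide": [0,0,-0.04],"rot": [0,0,0],"grip": 1},{"slide": [0,0,-0.04],"rot": [0,0,0],"grip": 1},{"slide": [0,0,-0.035],"rot": [0,0,0],"grip": 1},{"slide": [0,0,-0.02],"rot": [0,0,0],"grip": 1}])

```text
time: 4.2
ee_pos: [0.4443, -0.4057, 0.0059]
eef_rot: [0.342, 0.94, 0.0, -0.001]
ft_force: [-0.0, 0.8, 0.5]
width: 0.0867
grip_force: 0.0
```

arm_command(steps=[{"slide": [0,0,0],"rot": [0,0,0],"grip": 1},{"slide": [0,0,0],"rot": [0,0,0],"grip": 0},{"slide": [0,0,0],"rot": [0,0,0],"grip": 0},{"slide": [0,0,0],"rot": [0,0,0],"grip": 0},{"slide": [0,0,0],"rot": [0,0,0],"grip": 0},{"slide": [0,0,0],"rot": [0,0,0],"grip": 0},{"slide": [0,0,0],"rot": [0,0,0],"grip": 0},{"slide": [0,0,0],"rot": [0,0,0],"grip": 0}])

```text
time: 5.2
ee_pos: [0.4449, -0.4065, 0.0079]
eef_rot: [0.342, 0.94, 0.0, 0.0]
ft_force: [-0.5, 1.3, 6.1]
width: 0.0534
grip_force: 15.0
```

arm_command(steps=[{"slide": [0,0,0.03],"rot": [0,0,0],"grip": 0},{"slide": [0,0,0.04],"rot": [0,0,0],"grip": 0},{"slide": [0,0,0.04],"rot": [0,0,0],"grip": 0},{"slide": [0.025,0.048,0],"rot": [0,0,-6],"grip": 0},{"slide": [0.025,0.048,0],"rot": [0,0,-6],"grip": 0},{"slide": [0.025,0.048,0],"rot": [0,0,-6],"grip": 0},{"slide": [0.025,0.048,0],"rot": [0,0,-6],"grip": 0},{"slide": [0.025,0.048,0],"rot": [0,0,-6],"grip": 0}])

```text
time: 6.2
ee_pos: [0.5702, -0.1647, 0.1174]
eef_rot: [0.575, 0.818, 0.0, -0.0]
ft_force: [0.3, 0.5, 0.1]
width: 0.0537
grip_force: 15.0
```

arm_command(steps=[{"slide": [0.025,0.048,0],"rot": [0,0,-6],"grip": 0},{"slide": [0.025,0.048,0],"rot": [0,0,-6],"grip": 0},{"slide": [0.0246,0.049,0],"rot": [0,0,-6.7],"grip": 0},{"slide": [0,0,-0.03],"rot": [0,0,0],"grip": 0},{"slide": [0,0,-0.03],"rot": [0,0,0],"grip": 0},{"slide": [0,0,-0.02],"rot": [0,0,0],"grip": 0},{"slide": [0,0,0],"rot": [0,0,0],"grip": 0},{"slide": [0,0,0],"rot": [0,0,0],"grip": 0}])

```text
time: 7.2
ee_pos: [0.645, -0.0217, 0.0387]
eef_rot: [0.699, 0.715, 0.001, 0.001]
ft_force: [0.7, -0.7, -1.2]
width: 0.0536
grip_force: 15.0
```

arm_command(steps=[{"slide": [0,0,-0.006],"rot": [0,0,0],"grip": 0},{"slide": [0,0,-0.006],"rot": [0,0,0],"grip": 0},{"slide": [0,0,-0.004],"rot": [0,0,0],"grip": 0},{"slide": [0,0,-0.0015],"rot": [0,0,0],"grip": 0},{"slide": [0,0,-0.0005],"rot": [0,0,0],"grip": 0},{"slide": [0,0,0],"rot": [0,0,0],"grip": 0},{"slide": [0,0,0],"rot": [0,0,0],"grip": 0},{"slide": [0,0,0],"rot": [0,0,0],"grip": 0}])

```text
time: 8.2
ee_pos: [0.6442, -0.0214, 0.0199]
eef_rot: [0.699, 0.715, 0.0, -0.0]
ft_force: [-4.1, 1.3, 5.3]
width: 0.0531
grip_force: 15.0
```

arm_command(steps=[{"slide": [0,0,0],"rot": [0,0,0],"grip": 1},{"slide": [0,0,0],"rot": [0,0,0],"grip": 1},{"slide": [0,0,0],"rot": [0,0,0],"grip": 1},{"slide": [0,0,0.02],"rot": [0,0,0],"grip": 1},{"slide": [0,0,0.04],"rot": [0,0,0],"grip": 1},{"slide": [0,0,0.05],"rot": [0,0,0],"grip": 1},{"slide": [-0.022,-0.055,0],"rot": [0,0,0],"grip": 1},{"slide": [-0.022,-0.055,0],"rot": [0,0,0],"grip": 1}])

```text
time: 9.2
ee_pos: [0.6005, -0.1326, 0.1317]
eef_rot: [0.699, 0.715, 0.001, 0.001]
ft_force: [0.4, -0.4, 0.2]
width: 0.087
grip_force: 0.0
```

arm_command(steps=[{"slide": [-0.022,-0.055,0],"rot": [0,0,0],"grip": 1},{"slide": [-0.021,-0.055,0],"rot": [0,0,0],"grip": 1},{"slide": [-0.01,-0.042,0],"rot": [0,0,0],"grip": 1},{"slide": [0,0,0],"rot": [0,0,0],"grip": 1},{"slide": [0,0,-0.03],"rot": [0,0,0],"grip": 1},{"slide": [0,0,-0.03],"rot": [0,0,0],"grip": 1},{"slide": [0,0,-0.03],"rot": [0,0,0],"grip": 1},{"slide": [0,0,-0.01],"rot": [0,0,0],"grip": 1}])

```text
time: 10.2
ee_pos: [0.5473, -0.282, 0.0288]
eef_rot: [0.699, 0.715, -0.0, -0.001]
ft_force: [0.4, 0.1, -0.0]
width: 0.0871
grip_force: 0.0
```

arm_command(steps=[{"slide": [0,-0.001,0],"rot": [0,0,0],"grip": 1},{"slide": [0,0,0],"rot": [0,0,0],"grip": 0},{"slide": [0,0,0],"rot": [0,0,0],"grip": 0},{"slide": [0,0,0],"rot": [0,0,0],"grip": 0},{"slide": [0,0,0],"rot": [0,0,0],"grip": 0},{"slide": [0,0,0],"rot": [0,0,0],"grip": 0},{"slide": [0,0,0],"rot": [0,0,0],"grip": 0},{"slide": [0,0,0],"rot": [0,0,0],"grip": 0}])

```text
time: 11.2
ee_pos: [0.5473, -0.2844, 0.0295]
eef_rot: [0.699, 0.715, 0.0, 0.0]
ft_force: [0.1, 0.6, 0.5]
width: 0.0356
grip_force: 15.0
```

```bash
cat > chk.py <<'E'
from h import *
import sys
a,b=shot('scene'),shot('top')
n,x,y,yw,z=sys.argv[1],*map(float,sys.argv[2:6])
for ps in ([a],[b],[a,b]):
    q,f=fit(ps,n,(x,y,np.radians(yw)),n in('pillar','beam','board','square_plinth'),z); print(n,np.round(q[:2]*1000,1),round(np.degrees(q[2]),1),round(f,1))
s=sensors.read_state(); print(np.round(s['ee_pos'],4),s['time'])
E
python3 chk.py basin .6445 -.0225 0 .012; python3 - <<'E'
from h import *
p=shot('scene');cv2.imwrite('pics/c1.png',cv2.resize(p['pixels'][160:340,170:450,::-1],None,fx=2.5,fy=2.5))
E
```

```text
basin [642.7 -23.3] 0.0 76.6
basin [643.3 -23.4] 0.0 26.8
basin [642.7 -23.3] 0.0 104.0
[ 0.5473 -0.2844  0.0296] 11.3
```

View pics/c1.png

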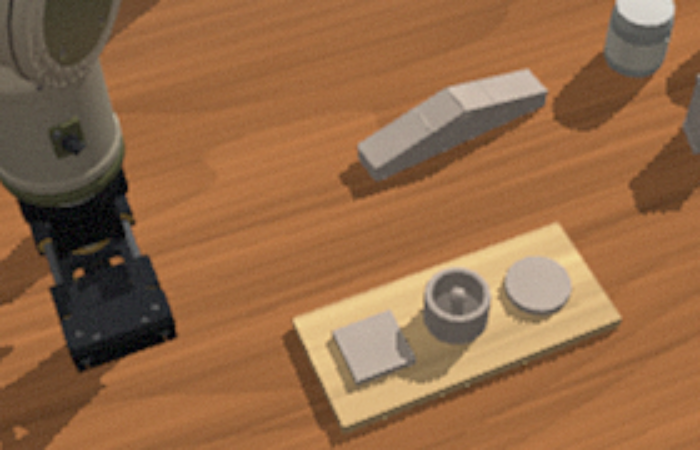

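Basin stands upright between the plinths (crop ~(456,305)), agreeing within about 1 mm. The column is gripped at width 35.6 mm. Next I carry it over.

arm_command(steps=[{"slide": [0,0,0.03],"rot": [0,0,0],"grip": 0},{"slide": [0,0,0.045],"rot": [0,0,0],"grip": 0},{"slide": [0,0,0.045],"rot": [0,0,0],"grip": 0},{"slide": [0.0137,0.048,0],"rot": [0,0,0],"grip": 0},{"slide": [0.0137,0.048,0],"rot": [0,0,0],"grip": 0},{"slide": [0.0137,0.048,0],"rot": [0,0,0],"grip": 0},{"slide": [0.0137,0.048,0],"rot": [0,0,0],"grip": 0},{"slide": [0.0137,0.048,0],"rot": [0,0,0],"grip": 0}])

```text
time: 12.35
ee_pos: [0.616, -0.0427, 0.1496]
eef_rot: [0.699, 0.715, 0.0, -0.0]
ft_force: [-0.2, -0.1, -0.7]
width: 0.0358
grip_force: 15.0
```

arm_command(steps=[{"slide": [0.0137,0.048,0],"rot": [0,0,0],"grip": 0},{"slide": [0.0137,0.048,0],"rot": [0,0,0],"grip": 0},{"slide": [0,0,-0.03],"rot": [0,0,0],"grip": 0},{"slide": [0,0,-0.03],"rot": [0,0,0],"grip": 0},{"slide": [0,0,-0.02],"rot": [0,0,0],"grip": 0},{"slide": [0,0,-0.01],"rot": [0,0,0],"grip": 0},{"slide": [0,0,0],"rot": [0,0,0],"grip": 0},{"slide": [0,0,0],"rot": [0,0,0],"grip": 0}])

```text
time: 13.35
ee_pos: [0.6439, 0.0515, 0.0606]
eef_rot: [0.699, 0.715, 0.001, 0.0]
ft_force: [0.2, -0.5, -1.3]
width: 0.0357
grip_force: 15.0
```

```bash
python3 - <<'E'
from h import *
a,b=shot('scene'),shot('top')
out=[]
for p,c in ((a,(410,260)),(b,(290,190))):
    out.append(cv2.resize(p['pixels'][c[1]-55:c[1]+45,c[0]-60:c[0]+60,::-1],None,fx=3.3,fy=3.3))
cv2.imwrite('pics/c2.png',np.hstack(out)); s=sensors.read_state(); print(s['ee_pos'],s['ft_force'])
E
```

```text
[0.64382533 0.05157848 0.06054854] [-0.36175616 -0.42016371 -1.11052129]
```

View pics/c2.png

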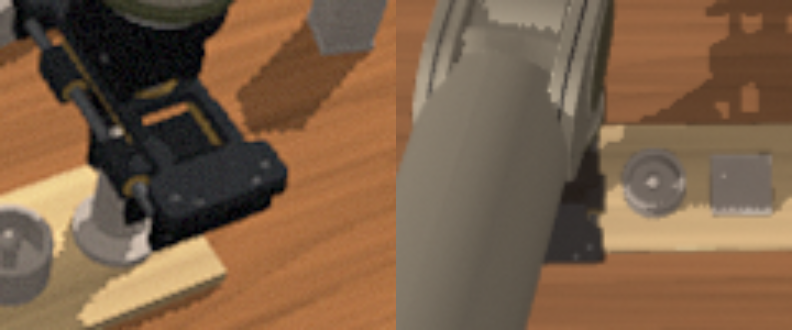

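The column hangs over the round plinth (crop ~(112,240)). I lower it and release.

arm_command(steps=[{"slide": [-0.0005,0,-0.004],"rot": [0,0,0],"grip": 0},{"slide": [0,0,-0.003],"rot": [0,0,0],"grip": 0},{"slide": [0,0,-0.002],"rot": [0,0,0],"grip": 0},{"slide": [0,0,-0.001],"rot": [0,0,0],"grip": 0},{"slide": [0,0,-0.001],"rot": [0,0,0],"grip": 0},{"slide": [0,0,0],"rot": [0,0,0],"grip": 0},{"slide": [0,0,0],"rot": [0,0,0],"grip": 0},{"slide": [0,0,0],"rot": [0,0,0],"grip": 0}])

```text
time: 14.45
ee_pos: [0.6427, 0.0516, 0.0495]
eef_rot: [0.699, 0.715, 0.0, -0.0]
ft_force: [-5.0, 0.8, 8.6]
width: 0.0358
grip_force: 15.0
```

arm_command(steps=[{"slide": [0,0,0],"rot": [0,0,0],"grip": 1},{"slide": [0,0,0],"rot": [0,0,0],"grip": 1},{"slide": [0,0,0],"rot": [0,0,0],"grip": 1},{"slide": [0,0,0.02],"rot": [0,0,0],"grip": 1},{"slide": [0,0,0.045],"rot": [0,0,0],"grip": 1},{"slide": [0,0,0.045],"rot": [0,0,0],"grip": 1},{"slide": [-0.017,0.041,0],"rot": [0,0,-4],"grip": 1},{"slide": [-0.017,0.041,0],"rot": [0,0,-4],"grip": 1}])

```text
time: 15.45
ee_pos: [0.609, 0.1341, 0.1607]
eef_rot: [0.749, 0.663, 0.001, 0.0]
ft_force: [-0.0, 1.4, 0.5]
width: 0.0866
grip_force: 0.0
```

arm_command(steps=[{"slide": [-0.017,0.041,0],"rot": [0,0,-4],"grip": 1},{"slide": [-0.017,0.041,0],"rot": [0,0,-4],"grip": 1},{"slide": [-0.017,0.041,0],"rot": [0,0,-5.3],"grip": 1},{"slide": [-0.0134,0.0264,0],"rot": [0,0,0],"grip": 1},{"slide": [0,0,-0.03],"rot": [0,0,0],"grip": 1},{"slide": [0,0,-0.03],"rot": [0,0,0],"grip": 1},{"slide": [0,0,0],"rot": [0,0,0],"grip": 1},{"slide": [0,0,0],"rot": [0,0,0],"grip": 1}])

```text
time: 16.45
ee_pos: [0.5452, 0.2831, 0.1005]
eef_rot: [0.819, 0.573, 0.001, 0.0]
ft_force: [-0.2, -1.3, 0.1]
width: 0.0864
grip_force: 0.0
```

```bash
python3 chk.py column .643 .0524 0 .02;python3 chk.py basin .6445 -.0225 0 .012;  python3 chk.py board .6445 -.0225 1.3 0;  python3 chk.py square_plinth .646 -.097 1.3 0
```

```text
column [651.7  46.8] 0.0 199.7
column [635.   53.4] 0.0 94.9
column [643.7  51.9] 0.0 330.8
[0.5453 0.2832 0.1004] 16.55
basin [642.7 -23.3] 0.0 76.4
basin [643.1 -23.4] 0.0 28.1
basin [642.7 -23.3] 0.0 104.8
[0.5449 0.2832 0.0998] 16.65
board [644.6 -22.8] 1.6 123.9
board [644.4 -21.9] 1.5 32.8
board [644.5 -22.7] 1.5 164.2
[0.5446 0.2832 0.0992] 16.75
square_plinth [646.8 -98. ] 1.1 80.3
square_plinth [646.  -97.8] 0.6 9.6
square_plinth [646.3 -97.6] 1.3 91.0
[0.5444 0.2831 0.0989] 16.85
```

arm_command(steps=[{"slide": [0,0,-0.03],"rot": [0,0,0],"grip": 1},{"slide": [0,0,-0.03],"rot": [0,0,0],"grip": 1},{"slide": [0,0,-0.009],"rot": [0,0,0],"grip": 1},{"slide": [0,0,0],"rot": [0,0,0],"grip": 1},{"slide": [0,0,0],"rot": [0,0,0],"grip": 0},{"slide": [0,0,0],"rot": [0,0,0],"grip": 0},{"slide": [0,0,0],"rot": [0,0,0],"grip": 0},{"slide": [0,0,0],"rot": [0,0,0],"grip": 0}])

```text
time: 17.85
ee_pos: [0.5444, 0.2831, 0.0298]
eef_rot: [0.819, 0.573, 0.0, -0.0]
ft_force: [-0.3, 0.0, 0.5]
width: 0.0551
grip_force: 0.0
```

arm_command(steps=[{"slide": [0,0,0],"rot": [0,0,0],"grip": 0},{"slide": [0,0,0],"rot": [0,0,0],"grip": 0},{"slide": [0,0,0],"rot": [0,0,0],"grip": 0},{"slide": [0,0,0],"rot": [0,0,0],"grip": 0},{"slide": [0,0,0],"rot": [0,0,0],"grip": 0},{"slide": [0,0,0.03],"rot": [0,0,0],"grip": 0},{"slide": [0,0,0.045],"rot": [0,0,0],"grip": 0},{"slide": [0,0,0.045],"rot": [0,0,0],"grip": 0}])

```text
time: 18.85
ee_pos: [0.544, 0.2828, 0.1506]
eef_rot: [0.819, 0.573, -0.0, 0.0]
ft_force: [0.6, 0.7, -1.1]
width: 0.0374
grip_force: 14.4
```

arm_command(steps=[{"slide": [0,0,0],"rot": [0,0,0],"grip": 0},{"slide": [0,0,0],"rot": [0,0,0],"grip": 0},{"slide": [0,0,0],"rot": [0,0,0],"grip": 0},{"slide": [0,0,0],"rot": [0,0,0],"grip": 0},{"slide": [0,0,0],"rot": [0,0,0],"grip": 0},{"slide": [0,0,0],"rot": [0,0,0],"grip": 0},{"slide": [0,0,0],"rot": [0,0,0],"grip": 0},{"slide": [0,0,0],"rot": [0,0,0],"grip": 0}], newtons=45)

```text
time: 19.85
ee_pos: [0.5444, 0.283, 0.1496]
eef_rot: [0.819, 0.573, 0.0, 0.0]
ft_force: [-0.0, -0.1, -1.9]
width: 0.0366
grip_force: 43.3
```

```bash
python3 - <<'E'
from h import *
a,b=shot('scene'),shot('top')
out=[]
s=sensors.read_state(); P=s['ee_pos'];print(P,s['width'])
for p in (a,b):
    c=proj(p,[P])[0].astype(int)
    out.append(cv2.resize(p['pixels'][c[1]-50:c[1]+50,c[0]-60:c[0]+60,::-1],None,fx=3.3,fy=3.3))
# column head disc in both
for p in (a,b):
    c=proj(p,[[.643,.0524,.06]])[0].astype(int)
    out.append(cv2.resize(p['pixels'][c[1]-35:c[1]+45,c[0]-60:c[0]+60,::-1],None,fx=3.3,fy=3.3))
cv2.imwrite('pics/c3.png',np.vstack([np.hstack(out[:2]),np.hstack(out[2:])]))
E
```

```text
[0.54435978 0.28301389 0.1496111 ] 0.03636488489318243
```

View pics/c3.png

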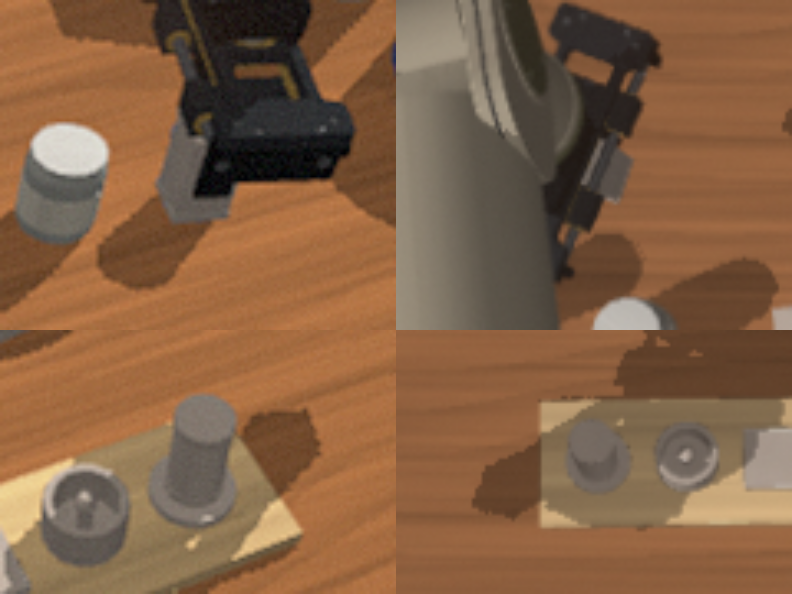

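arm_command(steps=[{"slide": [0.0127,-0.0476,0],"rot": [0,0,2.7],"grip": 0},{"slide": [0.0127,-0.0476,0],"rot": [0,0,2.7],"grip": 0},{"slide": [0.0127,-0.0476,0],"rot": [0,0,2.7],"grip": 0},{"slide": [0.0127,-0.0476,0],"rot": [0,0,2.7],"grip": 0},{"slide": [0.0127,-0.0476,0],"rot": [0,0,2.7],"grip": 0},{"slide": [0.0127,-0.0476,0],"rot": [0,0,2.7],"grip": 0},{"slide": [0.0127,-0.0476,0],"rot": [0,0,2.7],"grip": 0},{"slide": [0.0129,-0.0474,0],"rot": [0,0,2.5],"grip": 0}])

```text
time: 20.95
ee_pos: [0.6465, -0.099, 0.1496]
eef_rot: [0.698, 0.716, 0.0, 0.0]
ft_force: [0.5, 1.5, -1.3]
width: 0.0368
grip_force: 43.3
```

arm_command(steps=[{"slide": [0,0,-0.03],"rot": [0,0,0],"grip": 0},{"slide": [0,0,-0.03],"rot": [0,0,0],"grip": 0},{"slide": [0,0,-0.02],"rot": [0,0,0],"grip": 0},{"slide": [0,0,-0.01],"rot": [0,0,0],"grip": 0},{"slide": [0,0,0],"rot": [0,0,0],"grip": 0},{"slide": [0,0,0],"rot": [0,0,0],"grip": 0},{"slide": [0,0,0],"rot": [0,0,0],"grip": 0},{"slide": [0,0,0],"rot": [0,0,0],"grip": 0}])

```text
time: 21.95
ee_pos: [0.6464, -0.0976, 0.0601]
eef_rot: [0.699, 0.716, 0.0, 0.0]
ft_force: [-0.4, -0.1, -1.3]
width: 0.0366
grip_force: 43.3
```

arm_command(steps=[{"slide": [0,0,-0.004],"rot": [0,0,0],"grip": 0},{"slide": [0,0,-0.003],"rot": [0,0,0],"grip": 0},{"slide": [0,0,-0.002],"rot": [0,0,0],"grip": 0},{"slide": [0,0,-0.001],"rot": [0,0,0],"grip": 0},{"slide": [0,0,0],"rot": [0,0,0],"grip": 0},{"slide": [0,0,0],"rot": [0,0,0],"grip": 0},{"slide": [0,0,0],"rot": [0,0,0],"grip": 1},{"slide": [0,0,0],"rot": [0,0,0],"grip": 1}])

```text
time: 22.95
ee_pos: [0.6463, -0.0976, 0.0497]
eef_rot: [0.699, 0.716, 0.0, 0.0]
ft_force: [-0.0, -0.0, -0.2]
width: 0.0492
grip_force: 0.0
```

arm_command(steps=[{"slide": [0,0,0],"rot": [0,0,0],"grip": 1},{"slide": [0,0,0.02],"rot": [0,0,0],"grip": 1},{"slide": [0,0,0.045],"rot": [0,0,0],"grip": 1},{"slide": [0,0,0.045],"rot": [0,0,0],"grip": 1},{"slide": [-0.06,0.01,0],"rot": [0,0,0],"grip": 1},{"slide": [-0.06,0.01,0],"rot": [0,0,0],"grip": 1},{"slide": [-0.04,0.04,0],"rot": [0,0,0],"grip": 1},{"slide": [-0.0,0.05,0],"rot": [0,0,0],"grip": 1}])

```text
time: 23.95
ee_pos: [0.4842, 0.0124, 0.1609]
eef_rot: [0.7, 0.714, 0.002, -0.001]
ft_force: [1.5, 0.5, 1.5]
width: 0.0869
grip_force: 0.0
```

```bash
cat > fin.py <<'E'
from h import *
a,b=shot('scene'),shot('top')
for n,pl,x,y,yw,yf in (('column','round_plinth',.6428,.0524,1.3,False),('pillar','square_plinth',.6462,-.0975,1.3,True)):
    # fit mask of part+plinth union: plinth fixed at board, part free; both views
    for ps in ([a],[b],[a,b]):
        d=[]
        for p in ps:
            uv=proj(p,np.array([[x,y,0]])+np.array([[i,j,k] for i in(-.04,.04) for j in(-.04,.04) for k in(.0,.1)]))
            roi=[*(uv.min(0)).astype(int),*(uv.max(0)+1).astype(int)]
            d.append((p,roi,mask(p,'w')[roi[1]:roi[3],roi[0]:roi[2]]))
        def cost(v):
            yaw=np.radians(yw); 
            return sum(((np.maximum(render(p,n,x+v[0]/1e3,y+v[1]/1e3,yaw+(v[4]/30 if yf else 0),.02,roi),render(p,pl,x+v[2]/1e3,y+v[3]/1e3,yaw,0,roi))-k)**2).sum() for p,roi,k in d)
        v0=np.zeros(5 if yf else 4);r=minimize(cost,v0,method='Nelder-Mead',options=dict(initial_simplex=np.vstack([v0,v0+2*np.eye(len(v0))]),maxiter=600,xatol=.02,fatol=.01))
        print(n,'part',np.round(r.x[:2],1),'plinth',np.round(r.x[2:4],1),'yaw off',np.round(np.degrees(r.x[4:]/30),1),round(r.fun,1))
out=[cv2.resize(p['pixels'][c[1]-40:c[1]+50,c[0]-70:c[0]+70,::-1],None,fx=f,fy=f) for p,c,f in ((a,(350,280),2.8),(b,(308,190),2.8))]
cv2.imwrite('pics/c4.png',np.hstack(out)); s=sensors.read_state(); print(s['ee_pos'],s['time'])
E
python3 fin.py
```

```text
column part [ 0.9 -0.1] plinth [-0.9  0.8] yaw off [] 204.5
column part [-8.5 -7.5] plinth [-23.4  26. ] yaw off [] 224.1
column part [0.2 0.4] plinth [-1.6  0.8] yaw off [] 567.1
pillar part [ 1.5 -0.8] plinth [-0.7  0.3] yaw off [0.1] 229.2
pillar part [-1.7  0.7] plinth [ 0.4 -0.2] yaw off [5.1] 11.9
pillar part [ 0.3 -0.2] plinth [-0.3  0.1] yaw off [2.3] 258.0
[0.48597602 0.01797287 0.16091392] 24.05
```

View pics/c4.png

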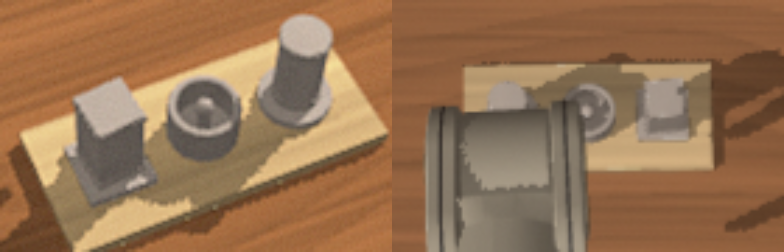

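All three stand: pillar at crop (112,135), basin (205,118), column (300,65). I'll scan the pillar's yaw more carefully.

```bash
cat > yaw.py <<'E'
from h import *
n,pl,x,y,yw='pillar','square_plinth',.6462,-.0975,1.4
for cam in('scene','top'):
    D=[];
    for _ in range(4):
        p=shot(cam)
        if not D:
            uv=proj(p,np.array([[x,y,0]])+np.array([[i,j,k] for i in(-.04,.04) for j in(-.04,.04) for k in(.0,.1)]))
            roi=[*(uv.min(0)).astype(int),*(uv.max(0)+1).astype(int)]
        w=cv2.dilate(render(p,'basin',.643,-.0229,0,.012,roi),np.ones((5,5)))<.01
        D.append(mask(p,'w')[roi[1]:roi[3],roi[0]:roi[2]])
    k=np.mean(D,0); res=[]
    for dy in range(-10,11,2):
        c=lambda v:(w*(np.maximum(render(p,n,x+v[0]/1e3,y+v[1]/1e3,np.radians(yw+dy),.02,roi),render(p,pl,x+v[2]/1e3,y+v[3]/1e3,np.radians(yw),0,roi))-k)**2).sum()
        r=minimize(c,np.zeros(4),method='Nelder-Mead',options=dict(initial_simplex=np.vstack([np.zeros(4),2*np.eye(4)]),xatol=.03,fatol=.01))
        res.append((dy,round(r.fun,1),np.round(r.x,1).tolist()))
    print(cam,*res,sep='\n')
E
python3 yaw.py
```

```text
scene
(-10, np.float64(47.3), [1.4, -1.5, -0.8, 0.3])
(-8, np.float64(42.9), [1.4, -1.4, -0.9, 0.0])
(-6, np.float64(40.9), [1.0, -1.1, -0.5, 0.2])
(-4, np.float64(40.7), [0.9, -0.8, -1.1, 0.1])
(-2, np.float64(41.1), [1.2, -1.1, -0.5, 0.2])
(0, np.float64(44.1), [1.0, -0.8, -0.7, 0.5])
(2, np.float64(44.9), [0.7, -1.2, -0.7, 0.4])
(4, np.float64(44.6), [1.0, -0.9, -0.5, 0.2])
(6, np.float64(46.5), [1.2, -0.9, -0.8, 0.3])
(8, np.float64(49.5), [1.0, -0.7, -0.7, 0.3])
(10, np.float64(55.3), [1.0, -0.8, -0.9, 0.1])
top
(-10, np.float64(17.7), [-3.0, 4.4, 0.9, -0.2])
(-8, np.float64(15.1), [-2.7, 4.2, 0.5, -0.3])
(-6, np.float64(15.4), [-1.0, 3.0, 0.7, -0.3])
(-4, np.float64(13.2), [-2.1, 2.7, 0.5, -0.2])
(-2, np.float64(11.0), [-2.0, 2.3, 0.5, -0.2])
(0, np.float64(8.8), [-1.8, 1.5, 0.9, -0.3])
(2, np.float64(8.4), [-1.8, 1.1, 0.5, -0.2])
(4, np.float64(7.7), [-1.7, 0.8, 0.6, -0.2])
(6, np.float64(7.7), [-1.7, 0.4, 0.9, -0.2])
(8, np.float64(8.0), [-1.9, 0.3, 0.6, -0.2])
(10, np.float64(8.7), [-1.5, -0.8, 0.9, -0.2])
```

arm_command(steps=[{"slide": [0.02,-0.0145,0],"rot": [0,0,10],"grip": 1},{"slide": [0.02,-0.0145,0],"rot": [0,0,10],"grip": 1},{"slide": [0.02,-0.0145,0],"rot": [0,0,10],"grip": 1},{"slide": [0.02,-0.0145,0],"rot": [0,0,10],"grip": 1},{"slide": [0.02,-0.0145,0],"rot": [0,0,10],"grip": 1},{"slide": [0.02,-0.0145,0],"rot": [0,0,10],"grip": 1},{"slide": [0.02,-0.0145,0],"rot": [0,0,10],"grip": 1},{"slide": [0.02,-0.0145,0],"rot": [0,0,10],"grip": 1}])

```text
time: 25.45
ee_pos: [0.6466, -0.1048, 0.1591]
eef_rot: [0.073, 0.997, -0.0, -0.0]
ft_force: [0.2, -0.3, 0.7]
width: 0.0869
grip_force: 0.0
```

arm_command(steps=[{"slide": [0,0,0],"rot": [0,0,10],"grip": 1},{"slide": [0,0,0],"rot": [0,0,0],"grip": 1},{"slide": [0,0,0],"rot": [0,0,0],"grip": 1},{"slide": [0,0,0],"rot": [0,0,0],"grip": 1},{"slide": [0,0,0],"rot": [0,0,0],"grip": 1},{"slide": [0,0,0],"rot": [0,0,0],"grip": 1},{"slide": [0,0,0],"rot": [0,0,0],"grip": 1},{"slide": [0,0,0],"rot": [0,0,0],"grip": 1}])

```text
time: 26.45
ee_pos: [0.6461, -0.1035, 0.1596]
eef_rot: [-0.012, 1.0, 0.0, 0.0]
ft_force: [0.1, 0.3, 0.3]
width: 0.0869
grip_force: 0.0
```

arm_command(steps=[{"slide": [0,0.006,-0.03],"rot": [0,0,0],"grip": 1},{"slide": [0,0,-0.03],"rot": [0,0,0],"grip": 1},{"slide": [0,0,-0.03],"rot": [0,0,0],"grip": 1},{"slide": [0,0,-0.0145],"rot": [0,0,0],"grip": 1},{"slide": [0,0,0],"rot": [0,0,0],"grip": 0.55},{"slide": [0,0,0],"rot": [0,0,0],"grip": 0.5},{"slide": [0,0,0],"rot": [0,0,0],"grip": 0.45},{"slide": [0,0,0],"rot": [0,0,0],"grip": 0}], newtons=30)

```text
time: 27.45
ee_pos: [0.6465, -0.0977, 0.0558]
eef_rot: [-0.012, 1.0, 0.0, 0.001]
ft_force: [0.9, 0.3, 0.4]
width: 0.0552
grip_force: 0.0
```

arm_command(steps=[{"slide": [0,0,0],"rot": [0,0,0],"grip": 0},{"slide": [0,0,0],"rot": [0,0,0],"grip": 0},{"slide": [0,0,0],"rot": [0,0,0],"grip": 0},{"slide": [0,0,0],"rot": [0,0,0],"grip": 0},{"slide": [0,0,0],"rot": [0,0,0],"grip": 0},{"slide": [0,0,0],"rot": [0,0,0],"grip": 0},{"slide": [0,0,0],"rot": [0,0,0],"grip": 0},{"slide": [0,0,0],"rot": [0,0,0],"grip": 0}])

```text
time: 28.45
ee_pos: [0.6462, -0.0976, 0.0552]
eef_rot: [-0.012, 1.0, 0.0, 0.0]
ft_force: [0.0, 0.9, 2.1]
width: 0.037
grip_force: 28.9
```

arm_command(steps=[{"slide": [0,0,0],"rot": [0,0,0],"grip": 0},{"slide": [0,0,0],"rot": [0,0,0],"grip": 0},{"slide": [0,0,0],"rot": [0,0,0],"grip": 0},{"slide": [0,0,0],"rot": [0,0,0],"grip": 1},{"slide": [0,0,0],"rot": [0,0,0],"grip": 1},{"slide": [0,0,0],"rot": [0,0,0],"grip": 1},{"slide": [0,0,0],"rot": [0,0,0],"grip": 1},{"slide": [0,0,0.03],"rot": [0,0,0],"grip": 1}], newtons=50)

```text
time: 29.45
ee_pos: [0.6445, -0.0972, 0.0832]
eef_rot: [-0.012, 1.0, 0.0, -0.002]
ft_force: [0.8, 0.5, -0.1]
width: 0.0785
grip_force: 0.0
```

arm_command(steps=[{"slide": [0,0,0.04],"rot": [0,0,0],"grip": 1},{"slide": [0,0,0.04],"rot": [0,0,-10],"grip": 1},{"slide": [-0.05,0,0],"rot": [0,0,-10],"grip": 1},{"slide": [-0.05,0.01,0],"rot": [0,0,-10],"grip": 1},{"slide": [-0.05,0.03,0],"rot": [0,0,-10],"grip": 1},{"slide": [-0.03,0.04,0],"rot": [0,0,-10],"grip": 1},{"slide": [-0.02,0.04,0],"rot": [0,0,-10],"grip": 1},{"slide": [0,0.04,0],"rot": [0,0,-10],"grip": 1}])

```text
time: 30.45
ee_pos: [0.4591, 0.0489, 0.1664]
eef_rot: [0.536, 0.844, 0.001, -0.001]
ft_force: [1.0, -0.9, -0.1]
width: 0.0871
grip_force: 0.0
```

```bash
python3 yaw.py; python3 - <<'E'
from h import *
print(np.round(sensors.read_state()['ee_pos'],4))
p=shot('scene'); cv2.imwrite('pics/c5.png',cv2.resize(p['pixels'][225:335,280:425,::-1],None,fx=5.3,fy=5.3,interpolation=cv2.INTER_CUBIC))
E
```

```text
scene
(-10, np.float64(47.7), [1.4, -1.9, -0.9, 0.0])
(-8, np.float64(42.6), [1.3, -1.5, -0.8, 0.1])
(-6, np.float64(38.2), [0.8, -1.3, -0.9, 0.1])
(-4, np.float64(36.8), [0.9, -1.0, -0.8, 0.3])
(-2, np.float64(36.4), [1.5, -1.4, -0.9, 0.1])
(0, np.float64(38.2), [0.7, -1.4, -0.9, 0.0])
(2, np.float64(39.3), [1.0, -1.3, -0.8, 0.3])
(4, np.float64(40.4), [1.1, -0.9, -0.7, 0.3])
(6, np.float64(43.2), [1.2, -1.0, -1.1, 0.1])
(8, np.float64(48.1), [1.3, -1.0, -1.0, 0.4])
(10, np.float64(53.2), [1.3, -1.0, -0.9, 0.0])
top
(-10, np.float64(23.2), [-2.9, 4.0, 0.5, -0.2])
(-8, np.float64(21.6), [-3.1, 3.7, 0.9, -0.2])
(-6, np.float64(20.9), [-1.8, 3.1, 1.0, -0.2])
(-4, np.float64(19.1), [-2.3, 2.7, 0.5, -0.1])
(-2, np.float64(16.3), [-2.0, 2.1, 1.0, -0.3])
(0, np.float64(15.2), [-1.4, 1.7, 0.5, -0.2])
(2, np.float64(14.3), [-2.1, 1.5, 0.5, -0.2])
(4, np.float64(13.1), [-2.0, 1.2, 0.6, -0.3])
(6, np.float64(13.3), [-1.9, 0.5, 0.5, -0.1])
(8, np.float64(13.7), [-1.4, -0.0, 0.5, -0.2])
(10, np.float64(14.6), [-1.5, 0.1, 0.6, -0.1])
[0.4602 0.0467 0.166 ]
```

View pics/c5.png

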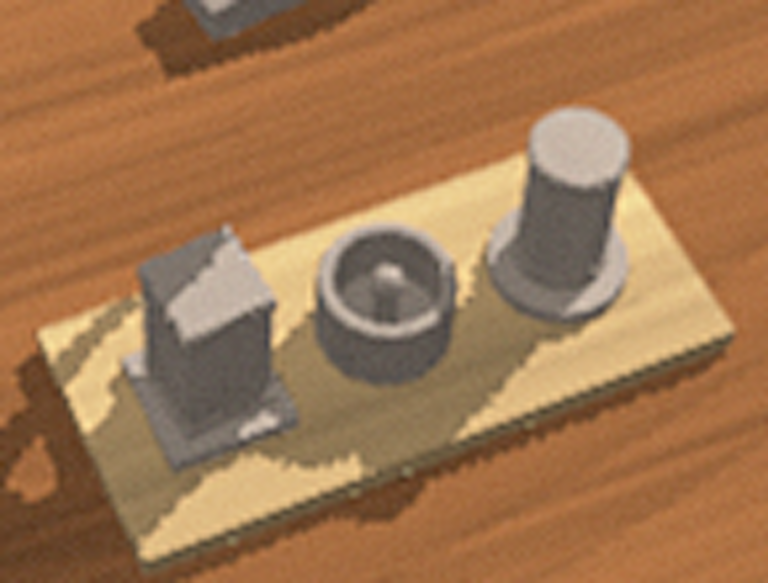

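All three look upright and aligned (pillar (210,330), basin (388,300), column (570,200)). Next the beam.

arm_command(steps=[{"slide": [-0.0075,0.0095,0],"rot": [0,0,-6.5],"grip": 1},{"slide": [-0.0075,0.0095,0],"rot": [0,0,-6.5],"grip": 1},{"slide": [0,0,-0.035],"rot": [0,0,0],"grip": 1},{"slide": [0,0,-0.04],"rot": [0,0,0],"grip": 1},{"slide": [0,0,-0.04],"rot": [0,0,0],"grip": 1},{"slide": [0,0,0],"rot": [0,0,0],"grip": 1},{"slide": [0,0,0],"rot": [0,0,0],"grip": 1},{"slide": [0,0,0],"rot": [0,0,0],"grip": 1}], newtons=40)

```text
time: 31.9
ee_pos: [0.4462, 0.0672, 0.0526]
eef_rot: [0.626, 0.78, 0.001, 0.0]
ft_force: [0.0, 0.3, 0.7]
width: 0.0873
grip_force: 0.0
```

arm_command(steps=[{"slide": [-0.001,-0.0016,0],"rot": [0,0,-4],"grip": 1},{"slide": [0,0,-0.02],"rot": [0,0,0],"grip": 1},{"slide": [0,0,-0.0226],"rot": [0,0,0],"grip": 1},{"slide": [0,0,0],"rot": [0,0,0],"grip": 1},{"slide": [0,0,0],"rot": [0,0,0],"grip": 0},{"slide": [0,0,0],"rot": [0,0,0],"grip": 0},{"slide": [0,0,0],"rot": [0,0,0],"grip": 0},{"slide": [0,0,0],"rot": [0,0,0],"grip": 0}])

```text
time: 32.9
ee_pos: [0.4442, 0.0654, 0.0087]
eef_rot: [0.653, 0.757, 0.0, -0.0]
ft_force: [0.3, -0.4, -0.8]
width: 0.0547
grip_force: 0.0
```

arm_command(steps=[{"slide": [0,0,0],"rot": [0,0,0],"grip": 0},{"slide": [0,0,0],"rot": [0,0,0],"grip": 0},{"slide": [0,0,0],"rot": [0,0,0],"grip": 0},{"slide": [0,0,0],"rot": [0,0,0],"grip": 0},{"slide": [0,0,0],"rot": [0,0,0],"grip": 0},{"slide": [0,0,0],"rot": [0,0,0],"grip": 0},{"slide": [0,0,0],"rot": [0,0,0],"grip": 0},{"slide": [0,0,0],"rot": [0,0,0],"grip": 0}])

```text
time: 33.9
ee_pos: [0.4442, 0.0653, 0.0085]
eef_rot: [0.653, 0.757, -0.0, -0.0]
ft_force: [2.1, -0.0, -0.4]
width: 0.0336
grip_force: 40.0
```

arm_command(steps=[{"slide": [0,0,0.03],"rot": [0,0,0],"grip": 0},{"slide": [0,0,0.04],"rot": [0,0,0],"grip": 0},{"slide": [0,0,0.04],"rot": [0,0,0],"grip": 0},{"slide": [0,0,0.04],"rot": [0,0,0],"grip": 0},{"slide": [0.025,-0.011,0],"rot": [0,0,-1],"grip": 0},{"slide": [0.025,-0.011,0],"rot": [0,0,-1],"grip": 0},{"slide": [0.025,-0.011,0],"rot": [0,0,-1],"grip": 0},{"slide": [0.025,-0.011,0],"rot": [0,0,-1],"grip": 0}])

```text
time: 34.9
ee_pos: [0.5442, 0.021, 0.1579]
eef_rot: [0.679, 0.734, -0.001, -0.001]
ft_force: [-0.2, -0.1, -1.8]
width: 0.0337
grip_force: 40.0
```

arm_command(steps=[{"slide": [0.025,-0.011,0],"rot": [0,0,-1],"grip": 0},{"slide": [0.025,-0.011,0],"rot": [0,0,-1],"grip": 0},{"slide": [0.025,-0.011,0],"rot": [0,0,-1],"grip": 0},{"slide": [0.025,-0.011,0],"rot": [0,0,0],"grip": 0},{"slide": [0,0,0],"rot": [0,0,0],"grip": 0},{"slide": [0,0,-0.02],"rot": [0,0,0],"grip": 0},{"slide": [0,0,-0.02],"rot": [0,0,0],"grip": 0},{"slide": [0,0,0],"rot": [0,0,0],"grip": 0}])

```text
time: 35.9
ee_pos: [0.6421, -0.0219, 0.1158]
eef_rot: [0.698, 0.716, -0.002, -0.002]
ft_force: [-0.2, -0.9, -1.3]
width: 0.0335
grip_force: 40.0
```

```bash
python3 - <<'E'
from h import *
s=sensors.read_state();print(np.round(s['ee_pos'],4),np.round(s['eef_rot'],4),s['width'])
p=shot('scene'); cv2.imwrite('pics/c6.png',cv2.resize(p['pixels'][190:340,250:450,::-1],None,fx=3.9,fy=3.9,interpolation=cv2.INTER_CUBIC))
E
```

```text
[ 0.6421 -0.0219  0.1158] [ 0.6979  0.7161 -0.0016 -0.0019] 0.033504206411951745
```

View pics/c6.png

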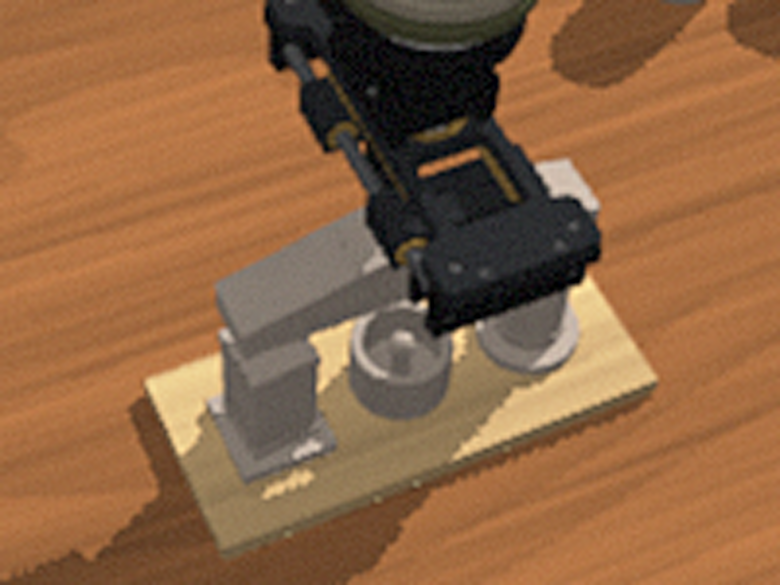

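The beam hangs about 17 mm above the tops (ends at about (225,300) and (585,190)). I correct xy and lower it.

arm_command(steps=[{"slide": [0.0024,-0.001,-0.004],"rot": [0,0,0],"grip": 0},{"slide": [0,0,-0.004],"rot": [0,0,0],"grip": 0},{"slide": [0,0,-0.003],"rot": [0,0,0],"grip": 0},{"slide": [0,0,0],"rot": [0,0,0],"grip": 0},{"slide": [0,0,0],"rot": [0,0,0],"grip": 0},{"slide": [0,0,0],"rot": [0,0,0],"grip": 0},{"slide": [0,0,0],"rot": [0,0,0],"grip": 0},{"slide": [0,0,0],"rot": [0,0,0],"grip": 0}])

```text
time: 36.95
ee_pos: [0.6465, -0.0237, 0.1075]
eef_rot: [0.698, 0.716, -0.0, -0.0]
ft_force: [-0.8, 0.2, -1.9]
width: 0.0337
grip_force: 40.0
```

arm_command(steps=[{"slide": [-0.002,0.0007,-0.003],"rot": [0,0,0],"grip": 0},{"slide": [0,0,-0.002],"rot": [0,0,0],"grip": 0},{"slide": [0,0,-0.002],"rot": [0,0,0],"grip": 0},{"slide": [0,0,-0.001],"rot": [0,0,0],"grip": 0},{"slide": [0,0,0],"rot": [0,0,0],"grip": 0},{"slide": [0,0,0],"rot": [0,0,0],"grip": 0},{"slide": [0,0,0],"rot": [0,0,0],"grip": 0},{"slide": [0,0,0],"rot": [0,0,0],"grip": 0}])

```text
time: 37.95
ee_pos: [0.6445, -0.023, 0.0995]
eef_rot: [0.698, 0.716, -0.0, -0.0]
ft_force: [-0.2, 0.4, -2.7]
width: 0.0341
grip_force: 40.0
```

arm_command(steps=[{"slide": [0,0,-0.0005],"rot": [0,0,0],"grip": 0},{"slide": [0,0,-0.0005],"rot": [0,0,0],"grip": 0},{"slide": [0,0,0],"rot": [0,0,0],"grip": 0},{"slide": [0,0,0],"rot": [0,0,0],"grip": 0},{"slide": [0,0,0],"rot": [0,0,0],"grip": 0},{"slide": [0,0,0],"rot": [0,0,0],"grip": 0},{"slide": [0,0,0],"rot": [0,0,0],"grip": 0},{"slide": [0,0,0],"rot": [0,0,0],"grip": 0}])

```text
time: 38.95
ee_pos: [0.6445, -0.023, 0.0986]
eef_rot: [0.698, 0.716, -0.0, -0.0]
ft_force: [-2.1, 0.2, 3.1]
width: 0.0336
grip_force: 40.0
```

Contact is made. I open partially first, then fully, and rise.

arm_command(steps=[{"slide": [0,0,0],"rot": [0,0,0],"grip": 0.5},{"slide": [0,0,0],"rot": [0,0,0],"grip": 0.7},{"slide": [0,0,0],"rot": [0,0,0],"grip": 1},{"slide": [0,0,0],"rot": [0,0,0],"grip": 1},{"slide": [0,0,0],"rot": [0,0,0],"grip": 1},{"slide": [0,0,0.02],"rot": [0,0,0],"grip": 1},{"slide": [0,0,0.03],"rot": [0,0,0],"grip": 1},{"slide": [0,0,0.04],"rot": [0,0,0],"grip": 1}])

```text
time: 39.95
ee_pos: [0.6442, -0.0231, 0.1903]
eef_rot: [0.698, 0.716, -0.0, -0.0]
ft_force: [0.7, 0.4, 0.3]
width: 0.0865
grip_force: 0.0
```

arm_command(steps=[{"slide": [-0.04,0.03,0.01],"rot": [0,0,0],"grip": 1},{"slide": [-0.04,0.04,0],"rot": [0,0,0],"grip": 1},{"slide": [-0.04,0.04,0],"rot": [0,0,0],"grip": 1},{"slide": [-0.03,0.05,0],"rot": [0,0,0],"grip": 1},{"slide": [-0.02,0.055,0],"rot": [0,0,0],"grip": 1},{"slide": [0,0.06,0],"rot": [0,0,0],"grip": 1},{"slide": [0,0.06,0],"rot": [0,0,0],"grip": 1},{"slide": [0,0,0],"rot": [0,0,0],"grip": 1}])

```text
time: 40.95
ee_pos: [0.473, 0.3172, 0.199]
eef_rot: [0.696, 0.718, 0.0, -0.0]
ft_force: [0.2, -1.0, -0.2]
width: 0.0867
grip_force: 0.0
```

```bash
python3 chk.py beam .6445 -.0225 1.4 .09; python3 - <<'E'
from h import *
a,b=shot('scene'),shot('top')
for n,(x,y,z) in {'jar':(0,0,0)}.items(): pass
for k in('tin','jar','cup'): print(k,[np.round(d['bbox']).astype(int).tolist() for d in eyes.look_for(k,a)][:1])
o=[cv2.resize(p['pixels'][c[1]-50:c[1]+50,c[0]-70:c[0]+70,::-1],None,fx=2.85,fy=2.85,interpolation=cv2.INTER_CUBIC) for p,c in ((a,(350,280)),(b,(308,190)))]
cv2.imwrite('pics/c7.png',np.hstack(o))
E
```

```text
beam [645.4 -24.7] 1.6 1262.1
beam [642.  -23.2] 1.6 320.6
beam [644.2 -24.1] 1.6 1652.7
[0.4748 0.3119 0.1993] 41.05
tin [[412, 157, 436, 187]]
jar [[185, 225, 214, 257]]
cup [[456, 151, 488, 184]]
```

View pics/c7.png

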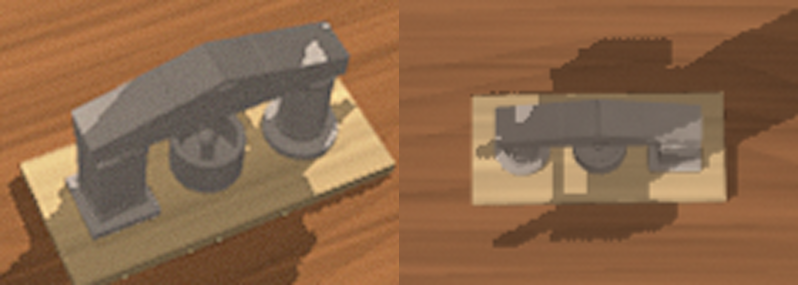

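The portico is standing: the beam rests gable up across both supports, at crop (75–345, 40–115), with the basin beneath it at (208,150). The bystanders haven't moved. Handing in.

```bash
python3 -c "
from h import *
print(order.close_job())"
```

```text
the job is handed in; nothing more can be done
None
```

The portico is assembled and handed in at about 41 s of the 112 s: column, pillar and basin were placed first, then the beam laid gable up across them. In the last pictures everything stands centred to about 2 mm, with the pillar's yaw square only to within a few degrees by camera, and the tin, jar and cup are where they were.

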